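# Damp the felt block and wipe a sample panel clean

### The job

Take the felt wiping block by its grip, press it felt down on the dish of the blue plunger can until the dish is fully down, and let the dish spring back up. Then, with the felt on the green sample panel, wipe all five filler chips off its far edge into the steel tray, letting nothing but the block touch the panel and the chips, and without shifting the panel, the tray or anything else on the bench. Finally lay the block back felt down in its grey drip tray and let go.

Things in the scene. Friction and masses are not known exactly. Their poses are not given: they have to be found in the camera images.
- can: blue plunger can (bench cleaner dispenser) screwed to the bench, upright, does not move: body 104 mm wide with a 116 mm foot ring, 126 mm high to the top of its pump neck, and over that the sprung round dish. Origin: centre of its underside, on the bench, on the can's axis; z up
- dish_top (a point): centre of the upper face of the plunger can's aluminium dish: flat, level, 84 mm across, 150 mm above the bench when up. It moves down with the dish
- plunger (a joint): travel of the dish, in metres: 0 = up, 0.014 = fully down on its stop. It goes straight down against a spring (about 3.5 N to start, about 10.5 N at the stop) and springs back by itself
- block: wiping block, 0.2 kg: wood, 60 mm (x) x 120 mm (y), 30 mm high, with a cream felt face underneath backed by dark foam, and a wooden grip bar on top. The felt face gives up to 6 mm (3.5 N to start, 12.5 N fully in); 5 to 10 N is a good wiping pressure. Lies felt down in the drip tray, long axis along the tray's y. Origin: centre of the felt face, unloaded; z up; half a turn about z looks the same
- block_grip (a point): middle of the block's grip bar, 55 mm above the felt face. The bar is 24 mm thick (x), 90 mm long (y) and reaches from the block's body, 30 mm above the felt face, up to 72 mm. Axes as the block's: the bar is held across x
- drip_tray: grey plastic drip tray, the block's place, fixed to the bench: 104 mm (x) x 164 mm (y) outside, inside 96 x 156 mm, floor 4 mm thick, lip 12 mm above the bench. Origin: centre of its underside
- panel: sage green lacquered sample panel, 200 mm (x) x 220 mm (y) x 18 mm, 0.6 kg, lying loose on two 30 mm high wooden battens fixed to the bench (along its y, 70 mm either side of its middle); its top face is 48 mm above the bench. Origin: centre of its underside (18 mm below the top face); x points, roughly away from the robot, to the edge under which the chip tray is tucked; z up
- tray: low steel chip tray on the bench, loose, 150 mm (x) x 300 mm (y), 24 mm high, 3 mm walls and floor, square to the panel; its near wall is tucked 16 mm under the panel's far (+x) edge, so its middle is 159 mm along the panel's x from the panel's middle. Origin: centre of its underside; x as the panel's
- chip1: chip of cured filler, loose, terracotta coloured, uneven, about 26 x 19 x 9 mm, 10 g, lying flat on the green panel. Origin: middle of its underside
- chip2: chip of cured filler, loose, terracotta coloured, uneven, about 26 x 19 x 9 mm, 10 g, lying flat on the green panel. Origin: middle of its underside
- chip3: chip of cured filler, loose, terracotta coloured, uneven, about 26 x 19 x 9 mm, 10 g, lying flat on the green panel. Origin: middle of its underside
- chip4: chip of cured filler, loose, terracotta coloured, uneven, about 26 x 19 x 9 mm, 10 g, lying flat on the green panel. Origin: middle of its underside
- chip5: chip of cured filler, loose, terracotta coloured, uneven, about 26 x 19 x 9 mm, 10 g, lying flat on the green panel. Origin: middle of its underside
- tape: roll of cream masking tape, ring 104 mm outside, 76 mm inside, 25 mm high, lying flat. Bystander, loose. Origin: centre of its underside
- tin: closed 100 mm high, 93 mm wide round paint tin, bare metal with a cream band. Bystander, loose. Origin: centre of its underside
- brush: flat paint brush lying on the bench, wooden handle, 177 mm long (handle end 100 mm to -x, bristle end 77 mm to +x), 52 mm wide, 19 mm high. Bystander, loose. Origin: underside, under the ferrule's handle end
- sanding_block: dark grey sanding block with a brown abrasive underside and no handle, 100 x 62 x 28 mm. Bystander, loose; not the wiping block. Origin: centre of its underside
- charcoal_panel: dark grey sample panel lying flat, 110 x 170 x 18 mm. Bystander, loose. Origin: centre of its underside
- thinner_jar: amber jar with a black cap, 60 mm wide, 85 mm high. Bystander, loose. Origin: centre of its underside

How it is judged:
By the outcome, as a careful person would: the job done as asked, in the order asked, and still so for the second after the job is handed in, with the robot touching nothing.
It also fails if it takes over 67 s, if anything falls off the work surface, if the arm or the gripper's body presses on something with over 40 N, if the wrist force passes 120 N, or if a joint passes its speed limit or range.

### The arm

A 6-joint arm with a two-finger parallel gripper is mounted at the origin on the work surface. World frame = base frame: x ahead of the robot, y to its left, z up, the work surface at z = 0. Lengths are in m, angles in degrees, forces in N, time in s.
With the tool pointing down it reaches from about 0.4 to 0.825 m from the base axis. Payload 7 kg.
Tool frame: the origin (TCP) lies midway between the tips of the shut fingers; the grasp point (between the pads) lies ctrl.tcp_to_grasp behind it (ctrl.tcp_to_grasp is the distance from the TCP to the grasp point, in m); y points along the fingers, z is the direction in which the jaws open and shut, and the axes are right-handed (so a half turn about y gives the same grasp; the last joint's range is limited). The gripper opens to 88 mm and grips with 3 to 60 N. Pads are 19 mm wide; open, the fingers measure 130 mm over their backs; the gripper's body (78 mm by 193 mm) begins 47 mm behind the grasp point.
Start: joints at [-58.493, 20.546, 0.682, 0, -70.136, -16.507], TCP at [0.175, -0.652, 0.227] pointing down, gripper open.
Joint ranges: [-176.03, 176.03], [-82.01, 121.73], [-58.28, 71.71], [-173.87, 95.51], [-174.79, -0.11], [-173.66, 173.66]. Speed limits (degrees/s): [136.94, 136.94, 172.46, 180, 180, 180].

### API

Orientations are given as [roll, pitch, yaw] about the fixed x, y, z axes, in that order (R = Rz(yaw) Ry(pitch) Rx(roll)).
In Python, from plant import ctrl, snapshot, silhouettes gives the robot as it stands.
- The arm moves only by the shell command python3 -m pendant 'ROWS'. ROWS is JSON, a list that holds one entry, the list of rows, each a list of 7 numbers: the shift along the tool's x, y, z in cm, then the turn, a rotation vector about the tool's x, y, z in degrees, then the opening, from 0 (shut) to 1 (fully open). In form: [[[x, y, z, rx, ry, rz, hand], ...]]. A call has 1 to 12 rows; each row shifts and turns the commanded pose from where the row before left it, along the tool's axes as they then stand; what a row does not reach is not made up. A row lasts 1/12 s, in which the tool goes at most 41.7 mm and 7.16 degrees, less where a joint would pass 70% of its speed; a pose out of reach is approached as far as the arm can. A call with a gripper value outside its range is refused whole. The fingers move at their own pace and stop on an object; the grip force is fixed at half the most. Time passes only in rows, so rows that do not move let the fingers close. It gives the time, the measured TCP pose, the force and the opening at its end, in the units of the state.
- ctrl.get_obs(): the state, without advancing time (a new reading comes with each control period).
- snapshot(name): name is "side" or "top" or "wrist"; returns a dict with "image" (480x640x3 uint8, red, green, blue), "camera_matrix" (3x3 intrinsics, pixels), "eye" and "orientation" of the camera in the world; the wrist camera has in their place "mount" (4x4, takes a point from camera to tool coordinates, whose origin is the TCP and whose axes are the tool frame's). Camera axes: x right, y down, z forward; pixel columns grow to the right and rows downward; lengths in m; the calibration is good to about 2 mm. A picture is of the moment at which its call begins: read the wrist's pose just before it. There is no depth.
- ctrl.close_job(): hands the job in, once; it reports no verdict.
Trained networks look in a picture, given as the dict that the camera call returned (one of the last four; its "shot" number tells which), for a name from the list of things; names that differ only in an ending like _2 or _b are one class to them, and where a whole thing is asked for, a point or a joint stands for the part that bears it (a point fixed in the world has none). Each returns a list of dicts, best first, with "confidence" (0 to 1); they miss things now and then, are a little off and sometimes report something else, mostly with a low value. They report only what shows in the picture. A call takes as long as a camera call.
- silhouettes(picture, thing): "mask" (480x640 bool, what is visible of it) and "bbox" ([left, top, width, height] in pixels, round what is visible of it).
The state is a dict: "clock": time; "joint_pos": joint angles; "qvel": joint speeds; "tau": joint torques, N m; "tool_pos": TCP position; "orientation": TCP orientation; "force": force on the tool from outside, world axes, zero at the start; "moment": the same for the moment, N m; "opening": finger opening in m.
Only numpy, scipy, OpenCV 4.12 (cv2) and the standard library are available. Lean on these libraries where they do the work, as an engineer would, in place of code of your own. Each camera call takes 0.05 s, during which the arm holds its last target.

## Working session

There is one attempt and no reset: what is moved stays moved. The work goes in short steps, Python scripts to look and compute and a shell command to move; the robot and the scene stay as the last step left them, time stands still between calls to the robot, and variables do not carry over. Pictures are saved under pics/ and viewed, and the job is handed in when it is done.

```bash
ls; mkdir -p pics; python3 - <<'E'
from plant import ctrl, snapshot, silhouettes
import cv2
print(ctrl.get_obs(), ctrl.tcp_to_grasp)
for n in ["side","top","wrist"]:
    s=snapshot(n); cv2.imwrite(f"pics/a_{n}.png",s["image"][:,:,::-1])
    print(n,{k:v for k,v in s.items() if k!="image"})
E
```

```text
pics
{'clock': 0.0, 'joint_pos': array([-5.84928353e+01,  2.05915629e+01,  6.33773813e-01, -2.02115096e-02,
       -7.01369981e+01, -1.65055086e+01]), 'qvel': array([-0.00876817,  0.00541121,  0.01008202, -0.02139878,  0.00759777,
       -0.1280273 ]), 'tau': array([ 1.08209399e-03, -5.82713950e+01,  2.93052542e+01,  6.99670315e+00,
        6.77254808e-03, -2.28512208e-04]), 'tool_pos': array([ 0.1745491 , -0.65152574,  0.22562097]), 'orientation': array([-8.99037202e+01,  8.71524105e-03,  1.49947804e+01]), 'force': array([0.4207676 , 0.03087743, 0.02876668]), 'moment': array([-0.03315546,  0.01271145, -0.08585272]), 'opening': 0.08756121141570583} 0.0188
side {'camera_matrix': array([[433.35343075,   0.        , 320.97034088],
       [  0.        , 433.35343075, 240.29089532],
       [  0.        ,   0.        ,   1.        ]]), 'eye': array([-0.09641307,  0.62076243,  0.73627059]), 'orientation': array([-125.54222742,    0.37981171, -136.09598269]), 'shot': 1}
top {'camera_matrix': array([[515.97435418,   0.        , 322.91651031],
       [  0.        , 515.97435418, 238.28048851],
       [  0.        ,   0.        ,   1.        ]]), 'eye': array([ 0.336025  , -0.0145522 ,  1.47104605]), 'orientation': array([-172.40425285,    0.27108521,  -91.75730818]), 'shot': 2}
wrist {'camera_matrix': array([[406.48499664,   0.        , 325.93953808],
       [  0.        , 406.48499664, 237.74120085],
       [  0.        ,   0.        ,   1.        ]]), 'mount': array([[-6.24862159e-04,  9.61008517e-01,  2.76518065e-01,
        -7.46951032e-02],
       [ 5.95167196e-05, -2.76518083e-01,  9.61008713e-01,
        -1.56903961e-01],
       [ 9.99999803e-01,  6.16955428e-04,  1.15589612e-04,
         4.33460059e-04],
       [ 0.00000000e+00,  0.00000000e+00,  0.00000000e+00,
         1.00000000e+00]]), 'shot': 3}
```

View pics/a_side.png

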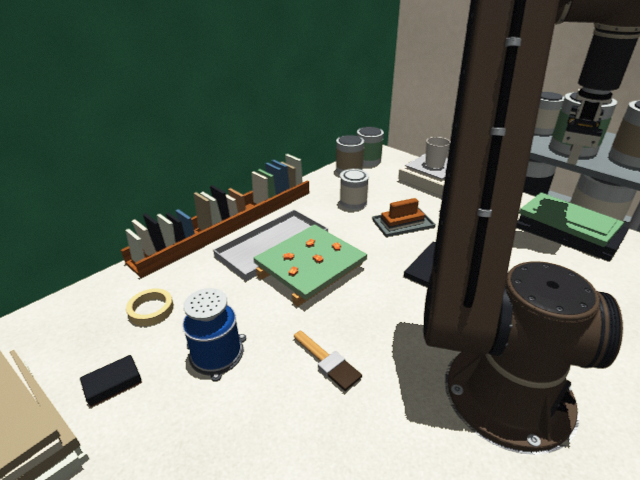

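View pics/a_top.png

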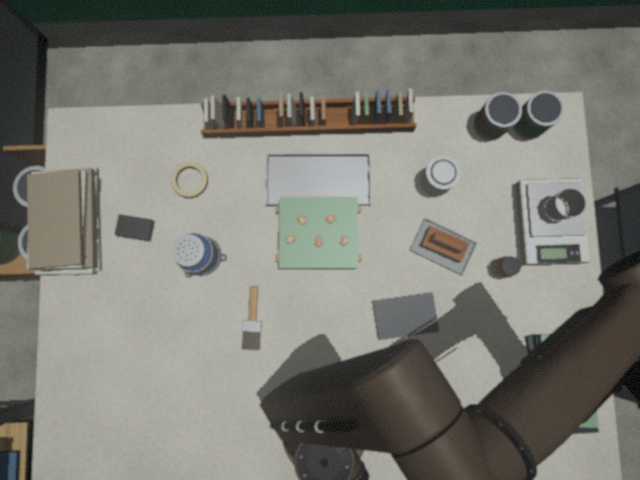

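View pics/a_wrist.png

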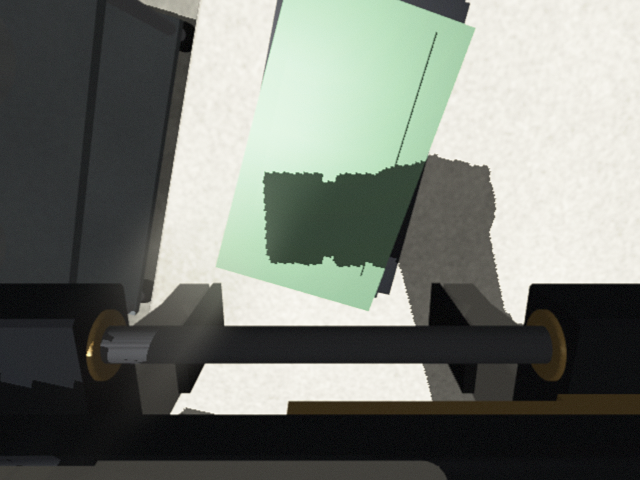

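```bash
cat > h.py <<'E'
from plant import ctrl, snapshot, silhouettes
import numpy as np, cv2
from scipy.spatial.transform import Rotation as R
def cam(s,obs=None):
    if "eye" in s: return np.array(s["eye"]),R.from_euler('xyz',s["orientation"],degrees=True).as_matrix()
    T=np.eye(4);T[:3,:3]=R.from_euler('xyz',obs["orientation"],degrees=True).as_matrix();T[:3,3]=obs["tool_pos"]
    M=T@s["mount"]; return M[:3,3],M[:3,:3]
def proj(P,s,obs=None):
    e,r=cam(s,obs); c=(np.atleast_2d(P)-e)@r; p=c@s["camera_matrix"].T; return p[:,:2]/p[:,2:]
def back(uv,z,s,obs=None):
    e,r=cam(s,obs); uv=np.atleast_2d(uv); d=np.c_[uv,np.ones(len(uv))]@np.linalg.inv(s["camera_matrix"]).T@r.T
    return e+d*((z-e[2])/d[:,2:])
def box(x,y,z0,z1,cx=0,cy=0): return np.array([[cx+a*x/2,cy+b*y/2,z] for a in(-1,1) for b in(-1,1) for z in(z0,z1)])
def cyl(r,z0,z1): 
    t=np.linspace(0,2*np.pi,48,endpoint=False); return np.array([[r*np.cos(a),r*np.sin(a),z] for a in t for z in(z0,z1)])
def sil(parts,pose,s,obs=None):
    x,y,z,yaw=pose; m=np.zeros((480,640),np.uint8); r=R.from_euler('z',yaw,degrees=True).as_matrix()
    for p in parts:
        h=cv2.convexHull(proj(p@r.T+[x,y,z],s,obs).astype(np.float32))
        cv2.fillConvexPoly(m,np.round(h*16).astype(np.int32),255,cv2.LINE_AA,4)
    return m/255.
def fit(parts,z,views,p0,free=3):
    from scipy.optimize import minimize
    # views: list of (snap, mask float, obs)
    def f(q):
        yaw=q[2]*100 if free==3 else 0
        c=0
        for s,m,o in views:
            a=sil(parts,(q[0],q[1],z,yaw),s,o); c+=1-np.minimum(a,m).sum()/np.maximum(a,m).sum()
        return c
    best=None
    for dy in ([0] if free<3 else [0,8,-8]):
        q0=np.array([p0[0],p0[1],(p0[2]+dy)/100][:free])
        sim=np.vstack([q0]+[q0+np.eye(free)[i]*[.012,.012,.08][i] for i in range(free)])
        r=minimize(f,q0,method='Nelder-Mead',options=dict(initial_simplex=sim,xatol=1e-5,fatol=1e-5,maxiter=300))
        if best is None or r.fun<best.fun: best=r
    x=best.x.copy()
    if free==3: x[2]*=100
    return x,best.fun
E
cat > m.py <<'E'
from h import *
S={n:snapshot(n) for n in ["top","side"]}
names=["panel","drip_tray","block","block_grip","can","dish_top","tray","chip1","tape","tin","brush","sanding_block","charcoal_panel","thinner_jar"]
import pickle; D={}
for n in names:
    for k in S:
        r=silhouettes(S[k],n); D[n,k]=r
        print(n,k,[(round(a["confidence"],2),a["bbox"],int(a["mask"].sum())) for a in r][:7])
pickle.dump((S,D),open("d.pkl","wb"))
E
python3 m.py
```

```text
panel top [(0.86, [279.4, 196.0, 75.3, 74.2], 5414)]
panel side [(0.73, [250.2, 225.8, 116.1, 76.0], 4420)]
drip_tray top [(0.89, [408.6, 219.5, 66.2, 52.6], 1216)]
drip_tray side [(0.91, [373.9, 213.2, 61.7, 21.8], 476)]
block top [(0.84, [419.4, 228.3, 48.1, 33.9], 918), (0.5, [282.1, 230.4, 9.0, 13.8], 74), (0.18, [264.2, 155.4, 106.7, 51.6], 4701)]
block side [(0.61, [378.8, 198.0, 48.4, 34.8], 971)]
block_grip top [(0.83, [421.0, 227.1, 48.9, 37.0], 976)]
block_grip side [(0.87, [380.5, 195.0, 47.1, 36.2], 1008)]
can top [(0.9, [170.8, 234.1, 59.7, 42.0], 1744), (0.39, [170.3, 232.4, 35.8, 33.5], 824)]
can side [(0.87, [184.0, 286.2, 63.2, 94.8], 4150), (0.45, [182.8, 289.2, 41.0, 34.0], 1105), (0.43, [283.5, 252.9, 13.2, 6.6], 66)]
dish_top top [(0.6, [168.4, 233.0, 34.5, 33.2], 807)]
dish_top side [(0.84, [182.9, 288.4, 45.8, 36.1], 1093)]
tray top [(0.95, [263.9, 152.3, 105.2, 53.4], 4753)]
tray side [(0.94, [212.2, 210.5, 115.1, 70.3], 2819), (0.28, [182.6, 285.7, 45.8, 37.0], 1124)]
chip1 top [(0.6, [326.3, 217.7, 10.8, 2.5], 23), (0.57, [294.4, 213.8, 11.6, 11.7], 70), (0.
[... 294 characters left out ...]
de [(0.93, [125.8, 293.2, 43.7, 33.1], 1136)]
tin top [(0.75, [421.2, 155.2, 40.3, 39.2], 1237)]
tin side [(0.63, [341.5, 168.5, 27.6, 40.5], 1041)]
brush top [(0.87, [239.7, 284.7, 20.1, 65.2], 895)]
brush side [(0.97, [292.7, 331.4, 69.5, 58.4], 1386)]
sanding_block top [(0.73, [114.2, 218.5, 41.3, 22.7], 832)]
sanding_block side [(0.64, [81.5, 355.7, 61.5, 52.8], 1872)]
charcoal_panel top [(0.62, [371.1, 294.0, 69.1, 46.8], 2493), (0.18, [112.6, 216.9, 40.8, 26.6], 818)]
charcoal_panel side [(0.95, [403.8, 242.2, 30.6, 43.6], 691), (0.72, [255.3, 225.9, 108.0, 70.3], 4203)]
thinner_jar top [(0.75, [490.3, 255.0, 30.6, 21.9], 527)]
thinner_jar side [(0.34, [404.8, 241.2, 27.8, 43.5], 701)]
```

```bash
cat > f.py <<'E'
from h import *; import pickle
S,D=pickle.load(open("d.pkl","rb"))
def m(n,k,i=0,fill=True,b=None):
    a=D[n,k][i]["mask"].astype(np.uint8)
    a=cv2.morphologyEx(a,cv2.MORPH_OPEN,np.ones((3,3)))
    if fill:
        c=np.vstack([c for c in cv2.findContours(a,0,2)[0] if len(c)>2]); a*=0; cv2.fillConvexPoly(a,cv2.convexHull(c),1)
    return a.astype(float)
def run(n,parts,z,p0,free=3,fill=True,ks=("top","side")):
    for kk in [("top",),("side",),("top","side")]:
        if any(k not in ks for k in kk): continue
        x,c=fit(parts,z,[(S[k],m(n,k,0,fill),None) for k in kk],p0,free); print(n,kk,np.round(x,4),round(c/len(kk),3))
    return x
def c0(n,z): 
    b=D[n,"top"][0]["bbox"]; return back([b[0]+b[2]/2,b[1]+b[3]/2],z,S["top"])[0][:2]
p=c0("panel",.04); run("panel",[box(.2,.22,0,.018)],.03,[*p,0])
run("drip_tray",[box(.104,.164,0,.012)],0,[*c0("drip_tray",.01),-30],ks=("top",))
bp=[box(.06,.12,0,.03),box(.024,.09,.03,.072)]
for n in("block","block_grip"): run(n,bp,.004,[*c0(n,.03),-30],fill=False)
run("dish_top",[cyl(.042,-.003,0)],.15,c0("dish_top",.15),2)
run("tray",[box(.15,.3,0,.024)],0,[*c0("tray",.02),0])
for k in("top","side"):
    for i,r in enumerate(D["chip1",k][:7]):
        v,u=np.nonzero(r["mask"]); print("chip",k,np.round(back([u.mean(),v.mean()],.053,S[k])[0],3))
run("tin",[cyl(.0465,0,.1)],0,c0("tin",.1),2)
run("thinner_jar",[cyl(.03,0,.085)],0,c0("thinner_jar",.08),2,ks=("top",))
run("tape",[cyl(.052,0,.025)],0,c0("tape",.02),2)
run("charcoal_panel",[box(.11,.17,0,.018)],0,[*c0("charcoal_panel",.02),0],ks=("top",))
E
python3 f.py
```

```text
panel ('top',) [ 5.457e-01  5.000e-04 -2.017e+00] 0.021
panel ('side',) [ 5.4850e-01 -8.0000e-04 -1.8977e+00] 0.022
panel ('top', 'side') [ 5.4610e-01  2.0000e-04 -1.8879e+00] 0.029
drip_tray ('top',) [  0.4977  -0.3546 -28.0283] 0.033
block ('top',) [  0.5033  -0.3554 -27.3877] 0.171
block ('side',) [  0.5069  -0.3573 -18.5795] 0.122
block ('top', 'side') [  0.5042  -0.3546 -25.2573] 0.155
block_grip ('top',) [  0.5028  -0.3551 -24.7691] 0.12
block_grip ('side',) [  0.507   -0.3577 -20.9956] 0.093
block_grip ('top', 'side') [  0.505   -0.355  -24.0985] 0.113Traceback (most recent call last):
  File "f.py", line 20, in <module>
    run("dish_top",[cyl(.042,-.003,0)],.15,c0("dish_top",.15),2)
    ~~~^^^^^^^^^^^^^^^^^^^^^^^^^^^^^^^^^^^^^^^^^^^^^^^^^^^^^^^^^
  File "f.py", line 12, in run
    x,c=fit(parts,z,[(S[k],m(n,k,0,fill),None) for k in kk],p0,free); print(n,kk,np.round(x,4),round(c/len(kk),3))
        ~~~^^^^^^^^^^^^^^^^^^^^^^^^^^^^^^^^^^^^^^^^^^^^^^^^^^^^^^^^^
  File "h.py", line 33, in fit
    q0=np.array([p0[0],p0[1],(p0[2]+dy)/100][:free])
                              ~~^^^
IndexError: index 2 is out of bounds for axis 0 with size 2
```

```bash
python3 - <<'E'
import pickle,cv2
S,D=pickle.load(open("d.pkl","rb"))
a=S["top"]["image"][140:290,150:530,::-1]; cv2.imwrite("pics/topz.png",cv2.resize(a,None,fx=2.1,fy=2.1,interpolation=cv2.INTER_CUBIC))
a=S["side"]["image"][180:400,170:440,::-1]; cv2.imwrite("pics/sidez.png",cv2.resize(a,None,fx=2.7,fy=2.7,interpolation=cv2.INTER_CUBIC))
E
sed -i 's/^    best=None/    best=None; p0=[*p0,0]/' h.py; sed -i 's/^p=c0/#&/; s/^run("drip/#&/; s/^for n in("block/#&/' f.py; python3 f.py
```

```text
dish_top ('top',) [0.4923 0.3366] 0.092
dish_top ('side',) [0.495 0.337] 0.052
dish_top ('top', 'side') [0.4939 0.3368] 0.078
tray ('top',) [ 0.7042 -0.0046 -1.6944] 0.041
tray ('side',) [ 0.7124 -0.0049 -0.0596] 0.053
tray ('top', 'side') [ 0.7078 -0.0048 -1.2181] 0.056
chip top [ 0.581 -0.035  0.053]
chip top [0.58  0.047 0.053]
chip top [ 0.517 -0.072  0.053]
chip top [ 0.517 -0.     0.053]
chip top [0.526 0.078 0.053]
chip side [ 0.523 -0.073  0.053]
chip side [0.53  0.078 0.053]
chip side [0.583 0.045 0.053]
tin ('top',) [ 0.6922 -0.3451] 0.05
tin ('side',) [ 0.6947 -0.3459] 0.086
tin ('top', 'side') [ 0.6933 -0.3454] 0.07
thinner_jar ('top',) [ 0.4295 -0.5129] 0.182
tape ('top',) [0.7165 0.3696] 0.073
tape ('side',) [0.7198 0.3687] 0.058
tape ('top', 'side') [0.7173 0.3696] 0.071
charcoal_panel ('top',) [ 0.3056 -0.2352  5.7281] 0.041
```

View pics/topz.png

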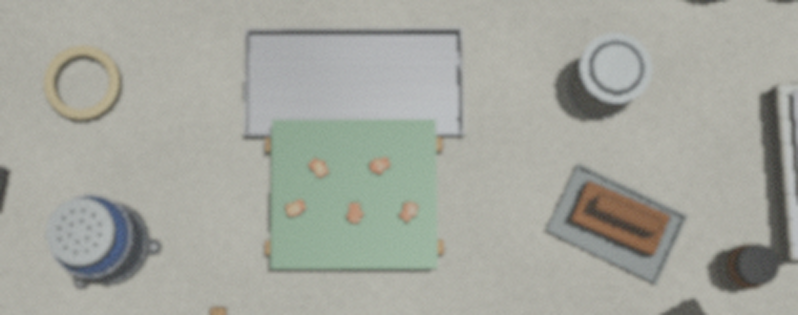

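View pics/sidez.png

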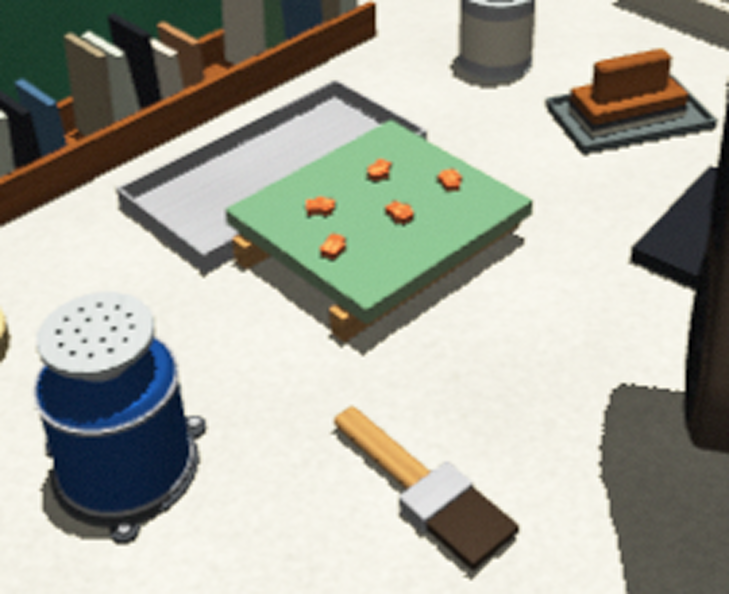

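```bash
cat > go.py <<'E'
from h import *
def rows(x,y,z,yaw,n,start=None,hold=None):
    """print constant row taking the tool n times to target pose (pointing down, R=Rz(yaw)Rx(-90))"""
    o=ctrl.get_obs()
    p=o["tool_pos"]; Rc=R.from_euler('xyz',o["orientation"],degrees=True)
    if start is not None: p,Rc=start
    Rt=R.from_euler('xyz',[-90,0,yaw],degrees=True)
    rv=(Rc.inv()*Rt).as_rotvec()
    st=R.from_rotvec(rv/n).as_matrix(); A=np.zeros((3,3)); P=np.eye(3)
    for i in range(n): A+=P; P=P@st
    t=np.linalg.solve(A,Rc.inv().apply(np.array([x,y,z])-p))*100
    print(n,"x row:",np.round(t,3),np.round(np.degrees(rv)/n,3),"len mm",round(10*np.linalg.norm(t),1))
    return np.array([x,y,z]),Rt
E
python3 - <<'E'
from go import *
rows(.503,-.356,.2,62,12)
E
```

```text
12 x row: [3.771 0.221 0.363] [-0.    -3.917  0.   ] len mm 37.9
```

```bash
python3 -m pendant '[[[3.77,0.22,0.36,0,-3.92,0,1],[3.77,0.22,0.36,0,-3.92,0,1],[3.77,0.22,0.36,0,-3.92,0,1],[3.77,0.22,0.36,0,-3.92,0,1],[3.77,0.22,0.36,0,-3.92,0,1],[3.77,0.22,0.36,0,-3.92,0,1],[3.77,0.22,0.36,0,-3.92,0,1],[3.77,0.22,0.36,0,-3.92,0,1],[3.77,0.22,0.36,0,-3.92,0,1],[3.77,0.22,0.36,0,-3.92,0,1],[3.77,0.22,0.36,0,-3.92,0,1],[3.77,0.22,0.36,0,-3.92,0,1]]]'
python3 -m pendant '[[[0,0,0,0,0,0,1],[0,0,0,0,0,0,1],[0,0,0,0,0,0,1]]]'
python3 - <<'E'
from h import *; import pickle
o=ctrl.get_obs(); s=snapshot("wrist"); print(o["tool_pos"],o["orientation"],o["clock"],o["force"])
cv2.imwrite("pics/w1.png",s["image"][:,:,::-1])
b=silhouettes(s,"block"); d=silhouettes(s,"drip_tray")
print([(r["confidence"],r["bbox"]) for r in b+d]); pickle.dump((o,s,b,d),open("w1.pkl","wb"))
E
```

```text
clock: 2.65
tool_pos: [0.5041, -0.3547, 0.2]
orientation: [-90.0, 0.0, 62.2]
force: [0.1, -0.5, -0.2]
opening: 0.088
clock: 2.9
tool_pos: [0.5032, -0.3561, 0.2004]
orientation: [-90.0, 0.0, 62.1]
force: [0.2, 0.8, 0.3]
opening: 0.0872
[ 0.50319617 -0.35608898  0.20035745] [-9.00145719e+01  6.53252779e-03  6.20658544e+01] 2.9 [0.21027409 0.79561238 0.32973462]
[(0.66, [282.0, 135.9, 82.4, 151.3]), (0.7, [268.2, 110.1, 126.8, 188.1])]
```

View pics/w1.png

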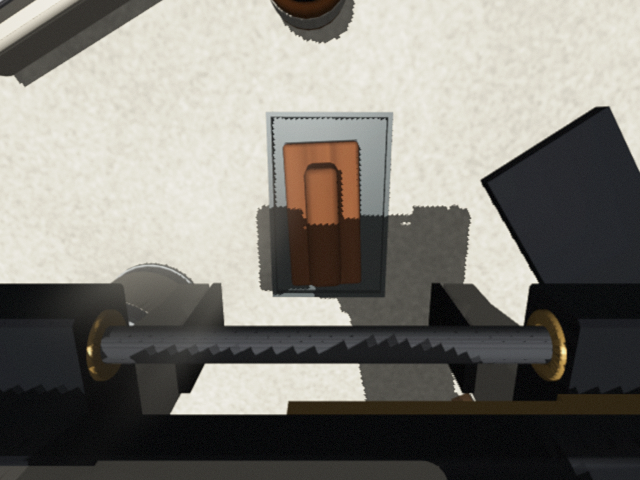

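```bash
python3 - <<'E'
from h import *; import pickle
o,s,b,d=pickle.load(open("w1.pkl","rb"))
bp=[box(.06,.12,0,.03),box(.024,.09,.03,.072)]
x,c=fit(bp,.004,[(s,b[0]["mask"].astype(float),o)],[.503,-.356,-26]);print("block",x,c)
dm=d[0]["mask"].astype(np.uint8); cc=np.vstack(cv2.findContours(dm,0,2)[0]); cv2.fillConvexPoly(dm,cv2.convexHull(cc),1)
y,c=fit([box(.104,.164,0,.012)],0,[(s,dm.astype(float),o)],[.498,-.355,-28]);print("drip",y,c)
im=s["image"][:,:,::-1].copy()
for parts,p in((bp,(x[0],x[1],.004,x[2])),([box(.104,.164,0,.012)],(y[0],y[1],0,y[2]))):
  for q in parts:
    m=(sil([q],p,s,o)>.5).astype(np.uint8); cv2.drawContours(im,cv2.findContours(m,0,2)[0],-1,(0,255,0),1)
cv2.imwrite("pics/w1o.png",cv2.resize(im[90:310,200:460],None,fx=3,fy=2.7))
E
```

```text
block [  0.50569416  -0.3561428  -25.2979805 ] 0.04466279667701323
drip [  0.50155636  -0.35421574 -28.00002706] 0.015116623240913785
```

View pics/w1o.png

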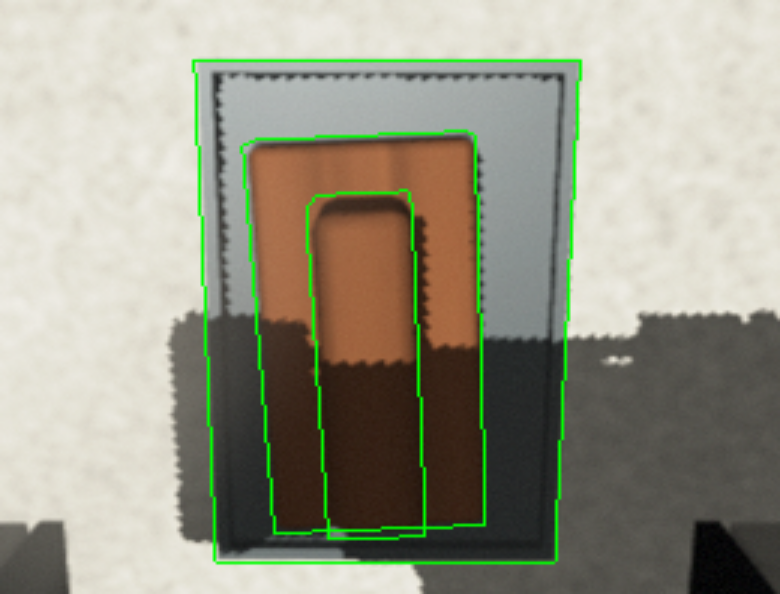

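```bash
python3 - <<'E'
from go import *
rows(.5053,-.356,.042,64.6,6)
E
```

```text
6 x row: [ 0.04   2.637 -0.034] [ 0.001 -0.444 -0.001] len mm 26.4
```

```bash
python3 -m pendant '[[[0.04,2.64,-0.03,0,-0.44,0,1],[0.04,2.64,-0.03,0,-0.44,0,1],[0.04,2.64,-0.03,0,-0.44,0,1],[0.04,2.64,-0.03,0,-0.44,0,1],[0.04,2.64,-0.03,0,-0.44,0,1],[0.04,2.64,-0.03,0,-0.44,0,1],[0,0,0,0,0,0,1],[0,0,0,0,0,0,1]]]'
python3 -m pendant '[[[0,0,0,0,0,0,0.7],[0,0,0,0,0,0,0.5],[0,0,0,0,0,0,0.3],[0,0,0,0,0,0,0.2],[0,0,0,0,0,0,0],[0,0,0,0,0,0,0],[0,0,0,0,0,0,0],[0,0,0,0,0,0,0]]]'
```

```text
clock: 3.72
tool_pos: [0.5043, -0.3556, 0.0408]
orientation: [-89.8, 0.0, 64.6]
force: [0.3, -0.2, 1.1]
opening: 0.0877
clock: 4.38
tool_pos: [0.5058, -0.3549, 0.0419]
orientation: [-90.0, -0.0, 64.7]
force: [-0.7, 0.6, 0.1]
opening: 0.0399
```

```bash
python3 -m pendant '[[[0,0,0,0,0,0,0],[0,0,0,0,0,0,0],[0,0,0,0,0,0,0],[0,0,0,0,0,0,0],[0,0,0,0,0,0,0],[0,0,0,0,0,0,0]]]'
```

```text
clock: 4.88
tool_pos: [0.5058, -0.3549, 0.0417]
orientation: [-90.0, -0.0, 64.7]
force: [0.7, -0.4, -0.3]
opening: 0.0237
```

```bash
python3 -m pendant '[[[0,-1,0,0,0,0,0],[0,-3,0,0,0,0,0],[0,-4,0,0,0,0,0],[0,-4,0,0,0,0,0],[0,-4,0,0,0,0,0],[0,-3,0,0,0,0,0],[0,-1,0,0,0,0,0],[0,0,0,0,0,0,0]]]'
python3 - <<'E'
from go import *
o=ctrl.get_obs(); print(o["force"],o["tool_pos"],o["opening"])
rows(.4945,.337,.235,88.1,20)
E
```

```text
clock: 5.55
tool_pos: [0.5068, -0.3555, 0.2459]
orientation: [-90.4, -0.0, 64.7]
force: [1.6, -0.3, -0.9]
opening: 0.0239
[ 1.59390498 -0.25740846 -0.90445652] [ 0.50679003 -0.35545573  0.2459154 ] 0.02386986327537774
20 x row: [3.365 0.052 0.915] [ 0.018 -1.171 -0.003] len mm 34.9
```

```bash
python3 -m pendant '[[[3.36,0.03,0.91,0,-1.17,0,0],[3.36,0.03,0.91,0,-1.17,0,0],[3.36,0.03,0.91,0,-1.17,0,0],[3.36,0.03,0.91,0,-1.17,0,0],[3.36,0.03,0.91,0,-1.17,0,0],[3.36,0.03,0.91,0,-1.17,0,0],[3.36,0.03,0.91,0,-1.17,0,0],[3.36,0.03,0.91,0,-1.17,0,0],[3.36,0.03,0.91,0,-1.17,0,0],[3.36,0.03,0.91,0,-1.17,0,0]]]'
python3 -m pendant '[[[3.36,0.03,0.91,0,-1.17,0,0],[3.36,0.03,0.91,0,-1.17,0,0],[3.36,0.03,0.91,0,-1.17,0,0],[3.36,0.03,0.91,0,-1.17,0,0],[3.36,0.03,0.91,0,-1.17,0,0],[3.36,0.03,0.91,0,-1.17,0,0],[3.36,0.03,0.91,0,-1.17,0,0],[3.36,0.03,0.91,0,-1.17,0,0],[3.36,0.03,0.91,0,-1.17,0,0],[3.36,0.03,0.91,0,-1.17,0,0],[0,0,0,0,0,0,0],[0,0,0,0,0,0,0]]]'
python3 - <<'E'
from h import *; import pickle
o=ctrl.get_obs(); S={k:snapshot(k) for k in("side","top")}
print(o["tool_pos"],o["orientation"],o["force"],o["joint_pos"])
for k in S: cv2.imwrite(f"pics/c_{k}.png",S[k]["image"][:,:,::-1])
E
```

```text
clock: 6.38
tool_pos: [0.5339, -0.0072, 0.2367]
orientation: [-89.8, 0.1, 76.4]
force: [1.2, 0.4, -1.6]
opening: 0.0238
clock: 7.38
tool_pos: [0.4927, 0.3374, 0.2331]
orientation: [-89.8, 0.2, 88.2]
force: [0.4, -0.9, -1.2]
opening: 0.0238
[0.49265998 0.33735617 0.23306786] [-89.8212118    0.17635608  88.21849445] [ 0.40752657 -0.93697956 -1.22716118] [ 5.31088132e+01  1.31871337e+01 -8.76132415e+00 -4.82481587e-02
 -6.82986463e+01 -5.48726565e+01]
```

View pics/c_side.png

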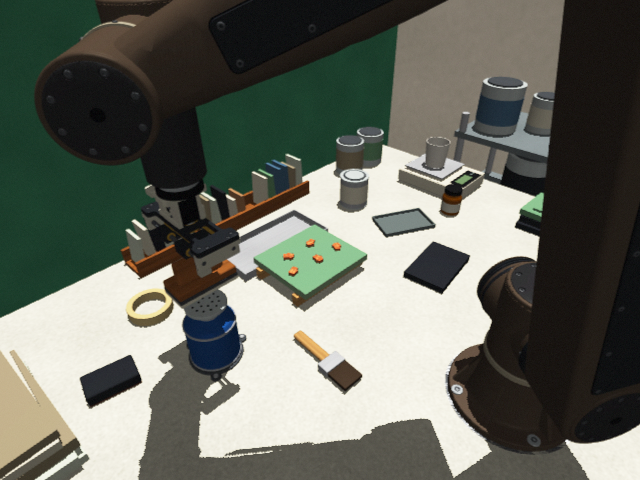

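View pics/c_top.png

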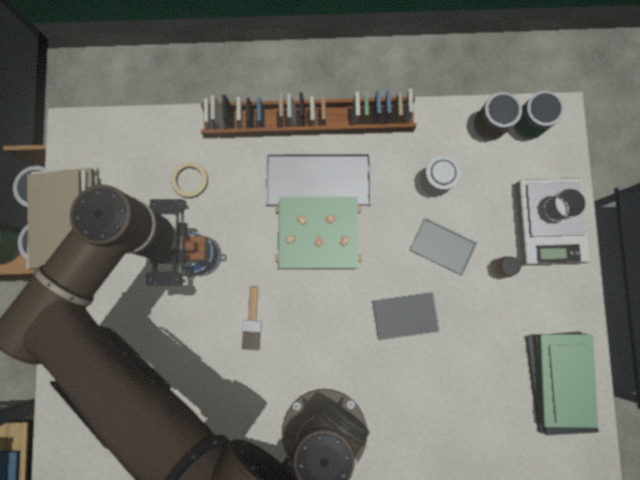

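```bash
python3 -m pendant '[[[0,1.5,0,0,0,0,0],[0,1.5,0,0,0,0,0],[0,1,0,0,0,0,0],[0,0,0,0,0,0,0],[0,0,0,0,0,0,0],[0,0,0,0,0,0,0]]]'
python3 -m pendant '[[[0,0.3,0,0,0,0,0],[0,0.3,0,0,0,0,0],[0,0.3,0,0,0,0,0],[0,0,0,0,0,0,0],[0,0,0,0,0,0,0]]]'
python3 -m pendant '[[[0,0.3,0,0,0,0,0],[0,0.3,0,0,0,0,0],[0,0.2,0,0,0,0,0],[0,0,0,0,0,0,0],[0,0,0,0,0,0,0]]]'
```

```text
clock: 7.98
tool_pos: [0.4948, 0.3362, 0.1965]
orientation: [-90.0, -0.0, 88.1]
force: [0.6, -0.3, -1.6]
opening: 0.0237
clock: 8.4
tool_pos: [0.4944, 0.3366, 0.1872]
orientation: [-90.0, -0.0, 88.1]
force: [0.4, 0.1, 1.5]
opening: 0.0241
clock: 8.82
tool_pos: [0.4945, 0.3366, 0.179]
orientation: [-90.0, -0.0, 88.1]
force: [-0.8, 0.0, 4.9]
opening: 0.0242
```

```bash
python3 -m pendant '[[[0,0.3,0,0,0,0,0],[0,0.3,0,0,0,0,0],[0,0.2,0,0,0,0,0],[0,0,0,0,0,0,0],[0,0,0,0,0,0,0]]]'
python3 -m pendant '[[[0,0.2,0,0,0,0,0],[0,0.2,0,0,0,0,0],[0,0,0,0,0,0,0],[0,0,0,0,0,0,0],[0,0,0,0,0,0,0]]]'
```

```text
clock: 9.23
tool_pos: [0.4945, 0.3366, 0.1714]
orientation: [-90.0, -0.0, 88.1]
force: [-2.1, 0.6, 8.6]
opening: 0.024
clock: 9.65
tool_pos: [0.4945, 0.3366, 0.168]
orientation: [-90.1, -0.0, 88.1]
force: [-2.7, -0.8, 9.2]
opening: 0.024
```

```bash
python3 -m pendant '[[[0,0.1,0,0,0,0,0],[0,0.1,0,0,0,0,0],[0,0,0,0,0,0,0],[0,0,0,0,0,0,0],[0,0,0,0,0,0,0]]]'
```

```text
clock: 10.07
tool_pos: [0.4946, 0.3367, 0.1675]
orientation: [-90.1, -0.1, 88.1]
force: [-7.6, -2.6, 19.5]
opening: 0.0237
```

```bash
python3 -m pendant '[[[0,-0.5,0,0,0,0,0],[0,-1,0,0,0,0,0],[0,-1.5,0,0,0,0,0],[0,-2,0,0,0,0,0],[0,-1.5,0,0,0,0,0],[0,0,0,0,0,0,0],[0,0,0,0,0,0,0],[0,0,0,0,0,0,0]]]'
python3 - <<'E'
from go import *
s=snapshot("side"); cv2.imwrite("pics/d_side.png",cv2.resize(s["image"][150:400,100:400,::-1],None,fx=2.4,fy=2.4))
t=snapshot("top"); d=silhouettes(t,"drip_tray"); print(d[0]["confidence"])
m=d[0]["mask"].astype(float); print(fit([box(.104,.164,0,.012)],0,[(t,m,None)],[.5,-.355,-28]))
d=silhouettes(s,"drip_tray"); m2=d[0]["mask"].astype(float); print(fit([box(.104,.164,0,.012)],0,[(s,m2,None)],[.5,-.355,-28]))
r=silhouettes(s,"dish_top"); print([(a["confidence"],a["bbox"]) for a in r])
print(fit([box(.104,.164,0,.012)],0,[(t,m,None),(s,m2,None)],[.5,-.355,-28]))
o=ctrl.get_obs(); print(o["tool_pos"],o["force"])
st=rows(.4657,-.0373,.20,88.1,12)
E
```

```text
clock: 10.73
tool_pos: [0.4935, 0.3359, 0.2283]
orientation: [-89.9, 0.1, 88.1]
force: [-0.5, -0.5, -2.9]
opening: 0.024
0.94
(array([  0.49769664,  -0.35430825, -28.40363463]), np.float64(0.04465108284633901))
(array([  0.49995406,  -0.35882548, -28.74169161]), np.float64(0.06211507900812585))
[(0.73, [184.6, 292.3, 46.0, 33.4])]
(array([  0.49818498,  -0.3558899 , -28.72458085]), np.float64(0.12886165948544548))
[0.49394283 0.33614288 0.22882268] [-0.22087614 -0.39842852 -2.12133938]
12 x row: [-3.118  0.242  0.131] [-0.005 -0.002 -0.006] len mm 31.3
```

View pics/d_side.png

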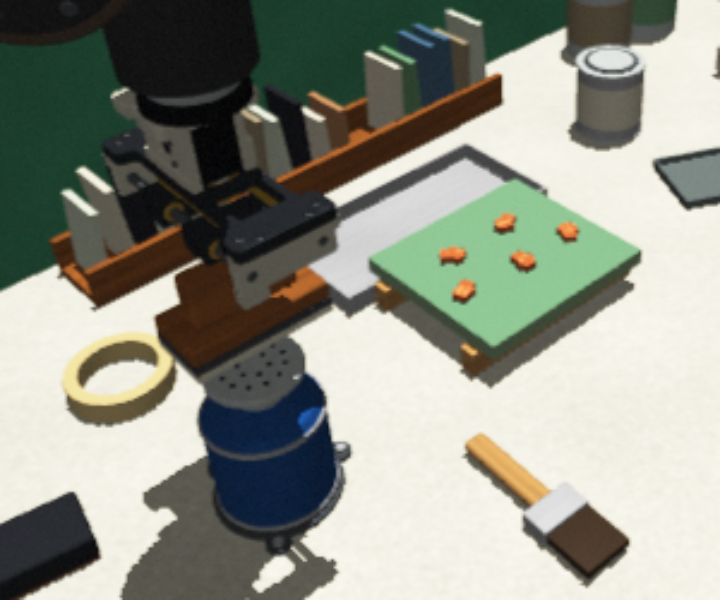

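```bash
python3 -m pendant '[[[-3.12,0.24,0.13,0,0,0,0],[-3.12,0.24,0.13,0,0,0,0],[-3.12,0.24,0.13,0,0,0,0],[-3.12,0.24,0.13,0,0,0,0],[-3.12,0.24,0.13,0,0,0,0],[-3.12,0.24,0.13,0,0,0,0],[-3.12,0.24,0.13,0,0,0,0],[-3.12,0.24,0.13,0,0,0,0],[-3.12,0.24,0.13,0,0,0,0],[-3.12,0.24,0.13,0,0,0,0],[-3.12,0.24,0.13,0,0,0,0],[-3.12,0.24,0.13,0,0,0,0]]]'
python3 -m pendant '[[[0,2.5,0,0,0,0,0],[0,2.5,0,0,0,0,0],[0,2,0,0,0,0,0],[0,1.5,0,0,0,0,0],[0,0.8,0,0,0,0,0],[0,0,0,0,0,0,0],[0,0,0,0,0,0,0],[0,0,0,0,0,0,0]]]'
python3 - <<'E'
from go import *
o=ctrl.get_obs(); s=snapshot("side"); cv2.imwrite("pics/e_side.png",cv2.resize(s["image"][150:350,180:420,::-1],None,fx=3,fy=3))
t=snapshot("top"); cv2.imwrite("pics/e_top.png",cv2.resize(t["image"][130:300,230:430,::-1],None,fx=3,fy=3))
s=snapshot("wrist"); cv2.imwrite("pics/e_wrist.png",s["image"][:,:,::-1])
print(o["tool_pos"],o["force"],o["clock"])
rows(.4657,-.0373,.0895,88.1,1)
E
```

```text
clock: 11.98
tool_pos: [0.4656, -0.0387, 0.2009]
orientation: [-90.0, -0.0, 88.1]
force: [0.9, -0.5, -2.9]
opening: 0.0237
clock: 12.65
tool_pos: [0.4669, -0.037, 0.1089]
orientation: [-90.1, -0.0, 88.1]
force: [-0.2, 0.4, -2.0]
opening: 0.0239
[ 0.46688816 -0.03702624  0.10888209] [-0.22315983  0.36548789 -2.00193594] 12.65
1 x row: [-0.036  1.941  0.106] [ 0.102 -0.004  0.034] len mm 19.4
```

View pics/e_side.png

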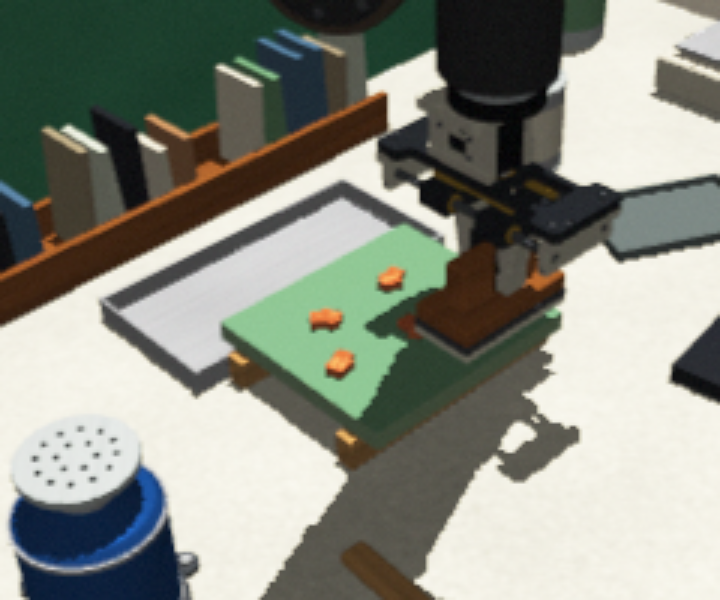

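View pics/e_wrist.png

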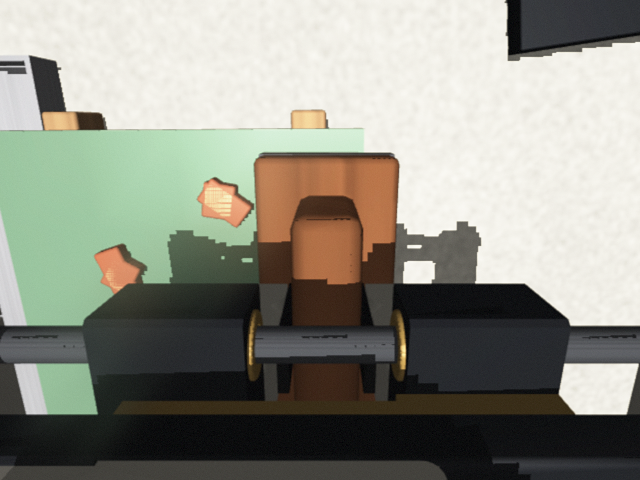

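View pics/e_top.png

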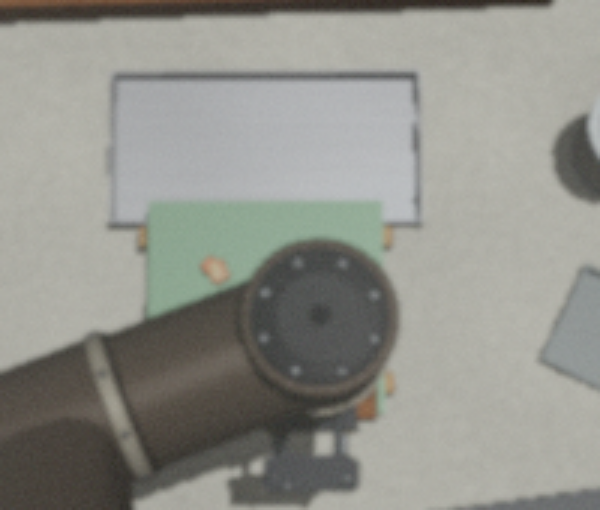

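```bash
python3 - <<'E'
from go import *
o=ctrl.get_obs(); s=snapshot("wrist")
def pc(p,c=(.547,0)): 
    d=p[:2]-np.array(c); a=np.radians(-1.9); return np.round([d@[np.cos(a),np.sin(a)],d@[-np.sin(a),np.cos(a)]],4)
for n,uv,z in [("chip nearest edge",(253,206),.052),("chip mid",(223,202),.053),("panel near far-y corner",(363,129),.048),("chipmid2",(118,268),.053),("far corner",(1,129),.048)]:
    p=back(uv,z,s,o)[0]; print(n,p,pc(p))
for c in silhouettes(s,"chip1"): 
    v,u=np.nonzero(c["mask"]); print(c["confidence"],c["bbox"],pc(back([u.mean(),v.mean()],.053,s,o)[0]), u.max())
print("tcp",pc(o["tool_pos"]))
E
```

```text
chip nearest edge [ 0.50463175 -0.06858702  0.052     ] [-0.0401 -0.07  ]
chip mid [ 0.52020653 -0.07145979  0.053     ] [-0.0244 -0.0723]
panel near far-y corner [ 0.44513624 -0.10643005  0.048     ] [-0.0983 -0.1097]
chipmid2 [ 0.58255504 -0.03611907  0.053     ] [ 0.0367 -0.0349]
far corner [ 0.63267131 -0.11254059  0.048     ] [ 0.0894 -0.1096]
0.9 [93.6, 242.7, 51.5, 47.4] [ 0.0366 -0.0355] 144
0.59 [199.1, 177.5, 52.6, 51.4] [-0.0241 -0.0725] 251
tcp [-0.079  -0.0396]
```

```bash
python3 -m pendant '[[[0,0.8,0,0,0,0,0],[0,0.7,0,0,0,0,0],[0,0.4,0,0,0,0,0],[0,0.2,0,0,0,0,0],[0,0,0,0,0,0,0],[0,0,0,0,0,0,0],[0,0,0,0,0,0,0]]]'
python3 -m pendant '[[[0,0.1,0,0,0,0,0],[0,0.1,0,0,0,0,0],[0,0,0,0,0,0,0],[0,0,0,0,0,0,0],[0,0,0,0,0,0,0]]]'
```

```text
clock: 13.48
tool_pos: [0.4663, -0.0372, 0.087]
orientation: [-90.0, 0.0, 88.1]
force: [-0.1, -0.5, -1.5]
opening: 0.0235
clock: 13.9
tool_pos: [0.4664, -0.0372, 0.0853]
orientation: [-90.0, -0.0, 88.1]
force: [-0.8, 0.7, 2.7]
opening: 0.0241
```

```bash
python3 -m pendant '[[[0,0.1,0,0,0,0,0],[0,0.05,0,0,0,0,0],[0,0,0,0,0,0,0],[0,0,0,0,0,0,0],[0,0,0,0,0,0,0]]]'
python3 - <<'E'
from go import *
o=ctrl.get_obs(); print(o["tool_pos"])
E
```

```text
clock: 14.32
tool_pos: [0.4664, -0.0372, 0.0837]
orientation: [-90.0, -0.0, 88.1]
force: [0.3, 0.9, 4.6]
opening: 0.0237
[ 0.46638829 -0.03722065  0.08367312]
```

```bash
python3 -m pendant '[[[0,0,-0.4,0,0,0,0],[0,0,-0.6,0,0,0,0],[0,0,-0.8,0,0,0,0],[0,0,-0.8,0,0,0,0],[0,0,-0.8,0,0,0,0],[0,0,-0.8,0,0,0,0]]]'
python3 - <<'E'
from go import *
s=snapshot("side"); cv2.imwrite("pics/f_side.png",cv2.resize(s["image"][150:350,180:420,::-1],None,fx=3,fy=3))
s=snapshot("wrist"); cv2.imwrite("pics/f_wrist.png",s["image"][:,:,::-1])
E
```

```text
clock: 14.82
tool_pos: [0.5071, -0.0391, 0.083]
orientation: [-89.8, 0.0, 88.1]
force: [-5.0, 0.5, 6.1]
opening: 0.0239
```

View pics/f_side.png

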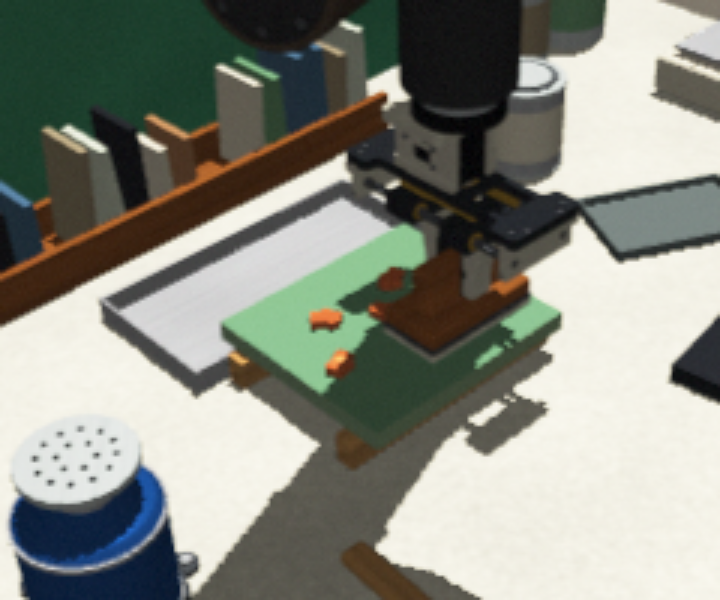

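View pics/f_wrist.png

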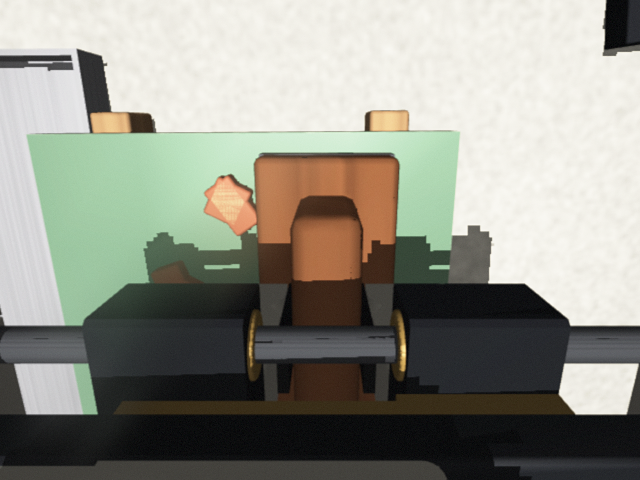

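```bash
python3 -m pendant '[[[0,-0.04,-0.8,0,0,0,0],[0,0,-0.9,0,0,0,0],[0,0,-0.9,0,0,0,0],[0,0,-0.9,0,0,0,0],[0,0,-0.9,0,0,0,0],[0,0,-0.9,0,0,0,0],[0,0,-0.9,0,0,0,0],[0,0,-0.9,0,0,0,0]]]'
python3 - <<'E'
from go import *
s=snapshot("side"); cv2.imwrite("pics/g_side.png",cv2.resize(s["image"][150:350,180:420,::-1],None,fx=3,fy=3))
s=snapshot("wrist"); cv2.imwrite("pics/g_wrist.png",s["image"][:,:,::-1])
E
```

```text
clock: 15.58
tool_pos: [0.5781, -0.0415, 0.0833]
orientation: [-89.8, 0.0, 88.1]
force: [-4.3, -0.3, 5.0]
opening: 0.0239
```

View pics/g_side.png

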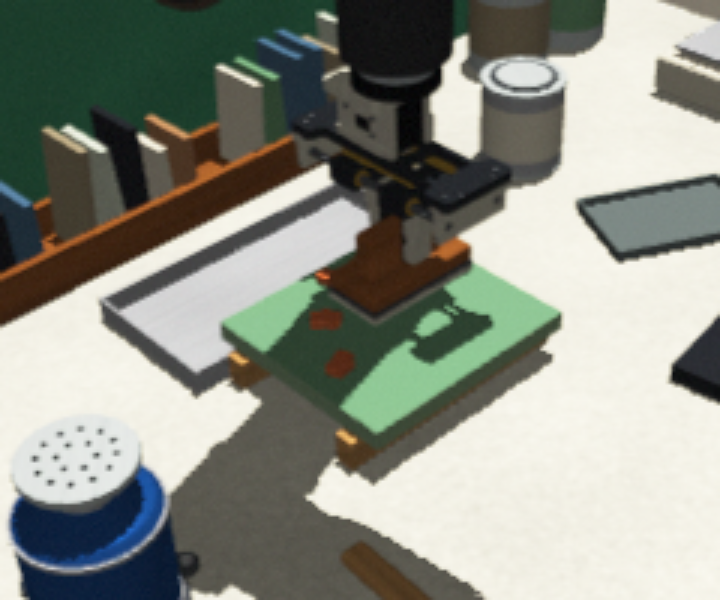

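View pics/g_wrist.png

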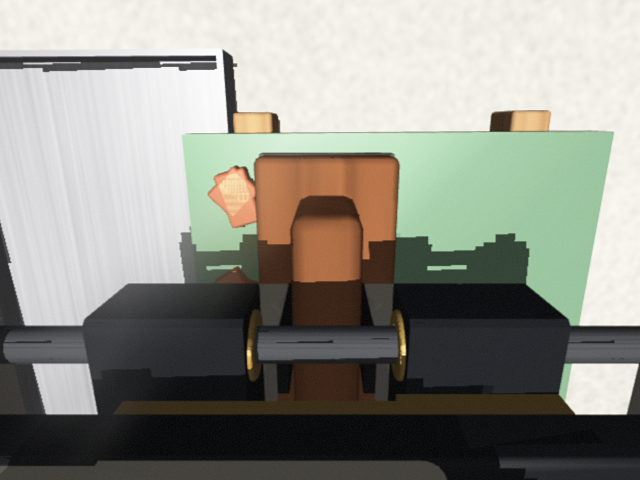

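```bash
python3 -m pendant '[[[0,0,-0.8,0,0,0,0],[0,0,-0.9,0,0,0,0],[0,0,-0.9,0,0,0,0],[0,0,-0.9,0,0,0,0],[0,0,-0.9,0,0,0,0],[0,0,-0.9,0,0,0,0],[0,0,0,0,0,0,0],[0,0,0,0,0,0,0]]]'
python3 - <<'E'
from go import *
s=snapshot("side"); cv2.imwrite("pics/h_side.png",cv2.resize(s["image"][150:350,180:420,::-1],None,fx=3,fy=3))
s=snapshot("wrist"); cv2.imwrite("pics/h_wrist.png",s["image"][:,:,::-1])
E
```

```text
clock: 16.35
tool_pos: [0.6329, -0.0432, 0.0838]
orientation: [-90.0, 0.0, 88.1]
force: [0.7, -2.8, 5.3]
opening: 0.0238
```

View pics/h_side.png

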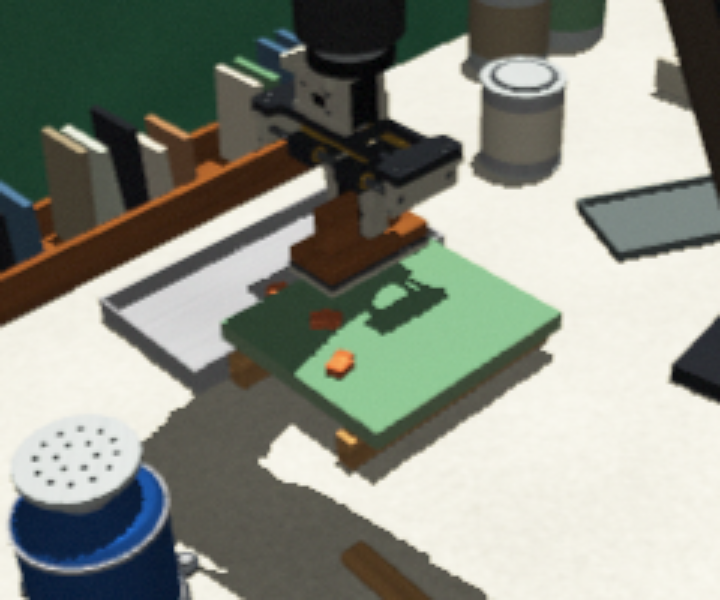

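View pics/h_wrist.png

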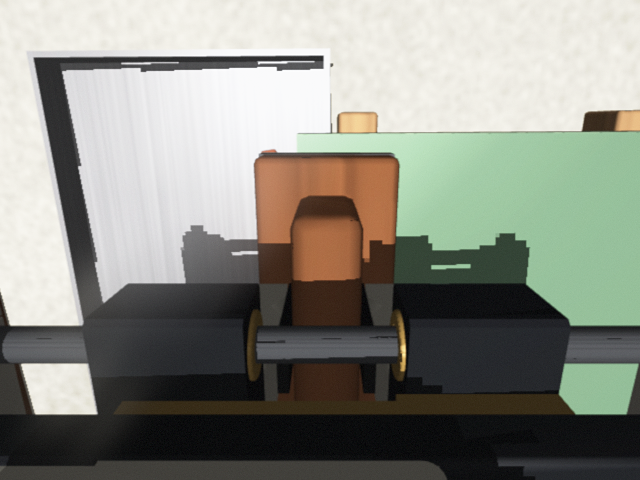

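```bash
python3 -m pendant '[[[0,-0.5,0,0,0,0,0],[0,-1.5,0,0,0,0,0],[0,-2.5,0,0,0,0,0],[0,-2.5,0,0,0,0,0],[0,-1,0,0,0,0,0]]]'
python3 - <<'E'
from go import *
rows(.4680,.0477,.155,88.1,7)
E
```

```text
clock: 16.87
tool_pos: [0.6326, -0.0426, 0.1667]
orientation: [-90.1, -0.0, 88.1]
force: [1.6, 0.4, -1.4]
opening: 0.0236
7 x row: [1.211 0.165 2.393] [ 0.02  -0.     0.005] len mm 26.9
```

```bash
python3 -m pendant '[[[1.21,0.15,2.39,0,0,0,0],[1.21,0.15,2.39,0,0,0,0],[1.21,0.15,2.39,0,0,0,0],[1.21,0.15,2.39,0,0,0,0],[1.21,0.15,2.39,0,0,0,0],[1.21,0.15,2.39,0,0,0,0],[1.21,0.15,2.39,0,0,0,0],[0,0,0,0,0,0,0],[0,0,0,0,0,0,0]]]'
python3 - <<'E'
from go import *
o=ctrl.get_obs();print(o["tool_pos"])
def pc(p,c=(.547,0)): 
    d=p[:2]-np.array(c); a=np.radians(-1.9); return np.round([d@[np.cos(a),np.sin(a)],d@[-np.sin(a),np.cos(a)]],4)
w=snapshot("wrist"); cv2.imwrite("pics/i_wrist.png",w["image"][:,:,::-1])
s=snapshot("side"); cv2.imwrite("pics/i_side.png",cv2.resize(s["image"][150:350,180:420,::-1],None,fx=3,fy=3))
t=snapshot("top"); cv2.imwrite("pics/i_top.png",cv2.resize(t["image"][130:300,230:430,::-1],None,fx=3,fy=3))
for q,ob in((w,o),(s,None)):
  for c in silhouettes(q,"chip1"):
    v,u=np.nonzero(c["mask"]); print(c["confidence"],c["bbox"],pc(back([u.mean(),v.mean()],.053,q,ob)[0]))
p=silhouettes(s,"panel")[0]["mask"].astype(float); print("panel",fit([box(.2,.22,0,.018)],.03,[(s,p,None)],[.547,0,-2]))
E
```

```text
clock: 17.62
tool_pos: [0.466, 0.0479, 0.1531]
orientation: [-90.0, -0.0, 88.2]
force: [0.8, 0.3, -2.3]
opening: 0.0241
[0.46596375 0.04789993 0.15307452]
0.89 [131.0, 222.8, 40.1, 37.3] [0.0327 0.0464]
0.86 [213.2, 259.8, 39.7, 21.7] [-0.0196  0.0704]
0.69 [24.1, 118.0, 11.1, 28.2] [ 0.0984 -0.0226]
0.59 [1.8, 160.4, 42.5, 34.0] [0.1083 0.006 ]
0.52 [4.5, 13.7, 14.8, 35.8] [ 0.0991 -0.0778]
0.6 [282.9, 254.3, 10.0, 5.9] [0.0342 0.0461]
0.5 [181.5, 289.3, 44.7, 32.7] [0.0335 0.2937]
0.25 [290.2, 228.6, 58.0, 43.0] [-0.0033 -0.0195]
panel (array([ 0.54978221, -0.00206303, -1.90720546]), np.float64(0.37848597740154677))
```

View pics/i_side.png

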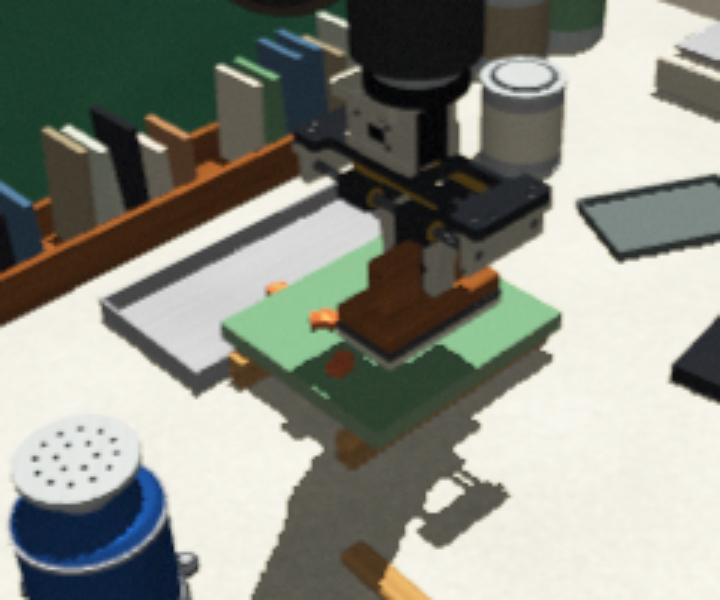

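View pics/i_top.png

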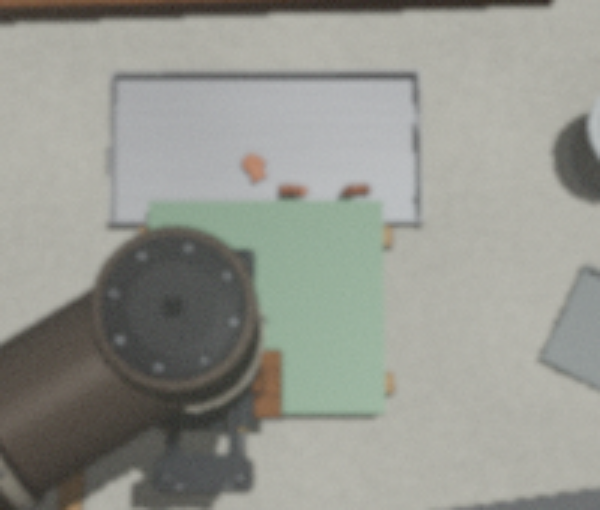

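View pics/i_wrist.png

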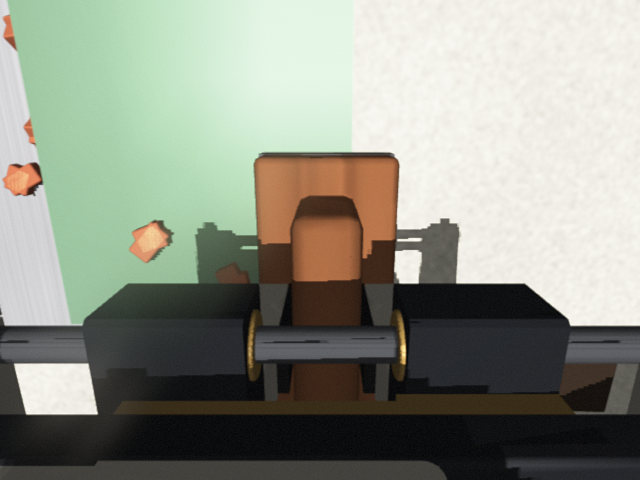

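```bash
python3 -m pendant '[[[0,2,0,0,0,0,0],[0,2,0,0,0,0,0],[0,1.3,0,0,0,0,0],[0,0.7,0,0,0,0,0],[0,0.3,0,0,0,0,0],[0,0.1,0,0,0,0,0],[0,0,0,0,0,0,0],[0,0,0,0,0,0,0],[0,0,0,0,0,0,0]]]'
python3 - <<'E'
from h import *
o=ctrl.get_obs();print(o["tool_pos"])
E
```

```text
clock: 18.67
tool_pos: [0.4682, 0.0477, 0.0901]
orientation: [-90.1, -0.0, 88.1]
force: [-0.2, 1.0, -2.5]
opening: 0.0235
[0.46817413 0.04766949 0.09009849]
```

```bash
python3 -m pendant '[[[0,0.2,0,0,0,0,0],[0,0.15,0,0,0,0,0],[0,0.1,0,0,0,0,0],[0,0.1,0,0,0,0,0],[0,0,0,0,0,0,0],[0,0,0,0,0,0,0],[0,0,0,0,0,0,0]]]'
```

```text
clock: 19.25
tool_pos: [0.4678, 0.0476, 0.0841]
orientation: [-90.0, -0.0, 88.1]
force: [-1.3, 0.9, 3.7]
opening: 0.0236
```

Pressing about 5.7 N. A touch more, then wipe.

```bash
python3 -m pendant '[[[0,0.04,-0.4,0,0,0,0],[0,0,-0.6,0,0,0,0],[0,0,-0.8,0,0,0,0],[0,0,-0.9,0,0,0,0],[0,0,-0.9,0,0,0,0],[0,0,-0.9,0,0,0,0],[0,0,-0.9,0,0,0,0],[0,0,-0.9,0,0,0,0]]]'
python3 -m pendant '[[[0,0,-0.9,0,0,0,0],[0,0,-0.9,0,0,0,0],[0,0,-0.9,0,0,0,0],[0,0,-0.9,0,0,0,0],[0,0,-0.9,0,0,0,0]]]'
python3 - <<'E'
from go import *
s=snapshot("side"); cv2.imwrite("pics/j_side.png",cv2.resize(s["image"][150:350,180:420,::-1],None,fx=3,fy=3))
E
```

```text
clock: 19.92
tool_pos: [0.5306, 0.0449, 0.0832]
orientation: [-89.9, 0.0, 88.1]
force: [-4.6, 0.3, 5.1]
opening: 0.0236
clock: 20.33
tool_pos: [0.5755, 0.0433, 0.0831]
orientation: [-89.9, 0.0, 88.1]
force: [-4.6, 0.9, 6.1]
opening: 0.0235
```

View pics/j_side.png

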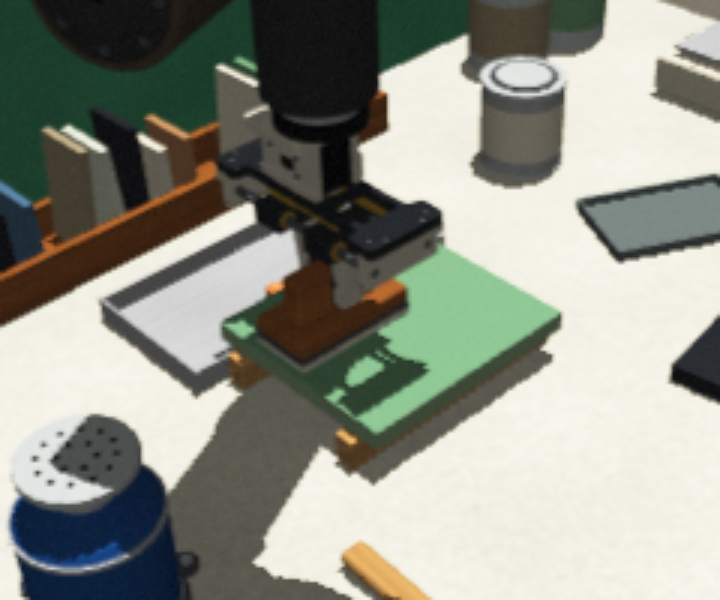

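```bash
python3 -m pendant '[[[0,0,-0.9,0,0,0,0],[0,0,-0.9,0,0,0,0],[0,0,-0.9,0,0,0,0],[0,0,-0.9,0,0,0,0],[0,0,-0.9,0,0,0,0],[0,0,-0.9,0,0,0,0],[0,0,-0.3,0,0,0,0],[0,0,0,0,0,0,0],[0,0,0,0,0,0,0]]]'
python3 -m pendant '[[[0,-0.5,0,0,0,0,0],[0,-1.5,0,0,0,0,0],[0,-2.5,0,0,0,0,0],[0,-2.5,0,0,0,0,0],[0,-2,0,0,0,0,0],[0,-1,2,0,0,0,0],[0,0,4,0,0,0,0],[0,0,4,0,0,0,0],[0,0,3,0,0,0,0],[0,0,0,0,0,0,0]]]'
python3 - <<'E'
from go import *
o=ctrl.get_obs();print(o["tool_pos"])
w=snapshot("wrist"); cv2.imwrite("pics/k_wrist.png",w["image"][:,:,::-1])
s=snapshot("side"); cv2.imwrite("pics/k_side.png",cv2.resize(s["image"][150:350,180:420,::-1],None,fx=3,fy=3))
t=snapshot("top"); cv2.imwrite("pics/k_top.png",cv2.resize(t["image"][130:300,230:430,::-1],None,fx=3,fy=3))
E
```

```text
clock: 21.13
tool_pos: [0.6335, 0.0414, 0.0835]
orientation: [-90.0, 0.0, 88.1]
force: [-1.4, -0.6, 4.9]
opening: 0.0239
clock: 21.97
tool_pos: [0.4972, 0.0455, 0.1832]
orientation: [-89.9, -0.0, 88.1]
force: [-1.1, 0.6, -2.9]
opening: 0.0237
[0.49721018 0.0454895  0.18315906]
```

View pics/k_side.png

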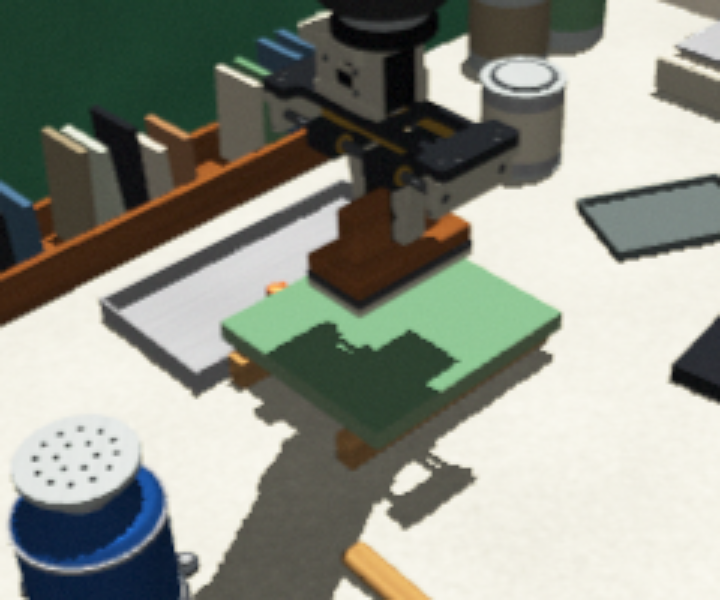

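View pics/k_top.png

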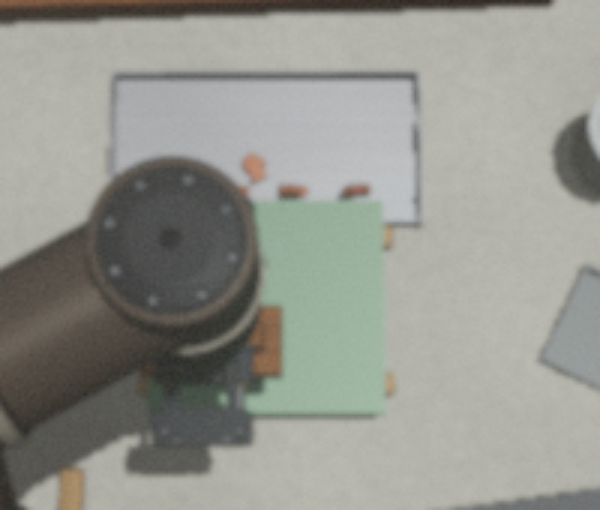

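View pics/k_wrist.png

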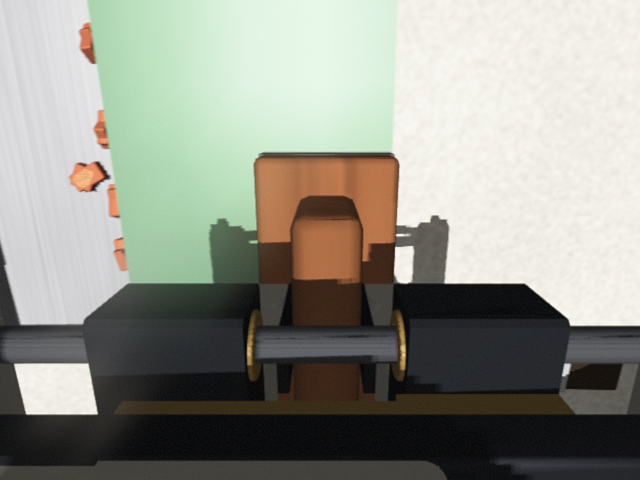

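```bash
python3 - <<'E'
from go import *
rows(.4997,-.355,.18,61.7,12)
E
```

```text
12 x row: [-3.282  0.032 -0.79 ] [0.005 2.201 0.004] len mm 33.8
```

```bash
python3 -m pendant '[[[-3.28,0.03,-0.79,0,2.2,0,0],[-3.28,0.03,-0.79,0,2.2,0,0],[-3.28,0.03,-0.79,0,2.2,0,0],[-3.28,0.03,-0.79,0,2.2,0,0],[-3.28,0.03,-0.79,0,2.2,0,0],[-3.28,0.03,-0.79,0,2.2,0,0],[-3.28,0.03,-0.79,0,2.2,0,0],[-3.28,0.03,-0.79,0,2.2,0,0],[-3.28,0.03,-0.79,0,2.2,0,0],[-3.28,0.03,-0.79,0,2.2,0,0],[-3.28,0.03,-0.79,0,2.2,0,0],[-3.28,0.03,-0.79,0,2.2,0,0]]]'
python3 -m pendant '[[[0,1.5,0,0,0,0,0],[0,2.5,0,0,0,0,0],[0,2,0,0,0,0,0],[0,1,0,0,0,0,0],[0,0.5,0,0,0,0,0],[0,0,0,0,0,0,0],[0,0,0,0,0,0,0],[0,0,0,0,0,0,0]]]'
python3 - <<'E'
from go import *
o=ctrl.get_obs();print(o["tool_pos"])
w=snapshot("wrist"); cv2.imwrite("pics/l_wrist.png",w["image"][:,:,::-1])
rows(.4997,-.355,.0445,61.7,5)
s=snapshot("side"); cv2.imwrite("pics/l_side.png",cv2.resize(s["image"][150:350,180:420,::-1],None,fx=3,fy=3))
t=snapshot("top"); cv2.imwrite("pics/l_top.png",cv2.resize(t["image"][130:300,230:430,::-1],None,fx=3,fy=3))
E
```

```text
clock: 23.12
tool_pos: [0.4996, -0.3575, 0.1788]
orientation: [-89.9, 0.0, 61.5]
force: [0.5, -0.5, -1.9]
opening: 0.0238
clock: 23.78
tool_pos: [0.5003, -0.3554, 0.1061]
orientation: [-90.1, 0.0, 61.7]
force: [0.3, -0.0, -2.1]
opening: 0.0239
[ 0.50033231 -0.35536395  0.10610111]
5 x row: [-0.     1.234  0.014] [0.026 0.002 0.002] len mm 12.3
```

View pics/l_side.png

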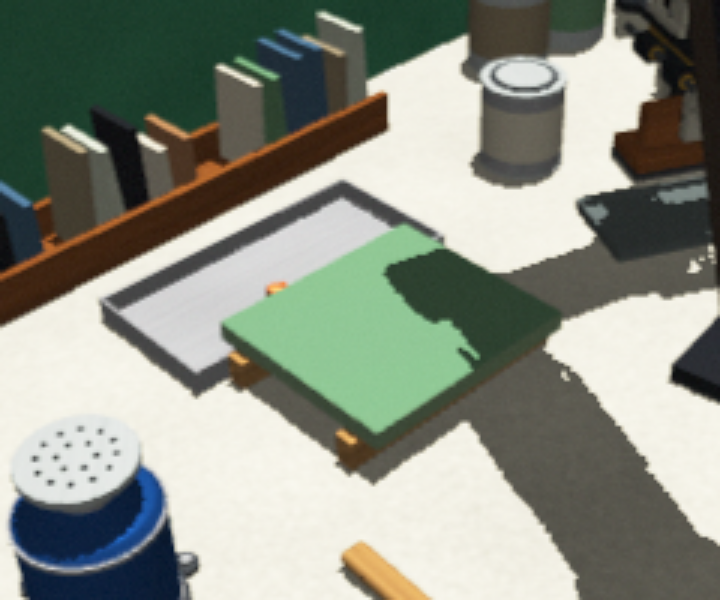

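View pics/l_top.png

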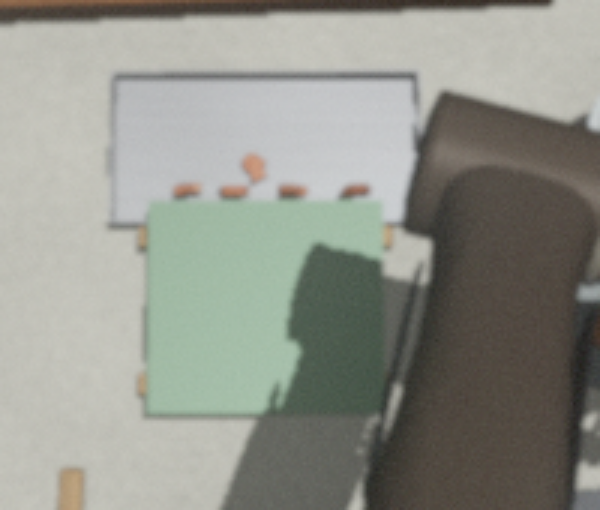

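View pics/l_wrist.png

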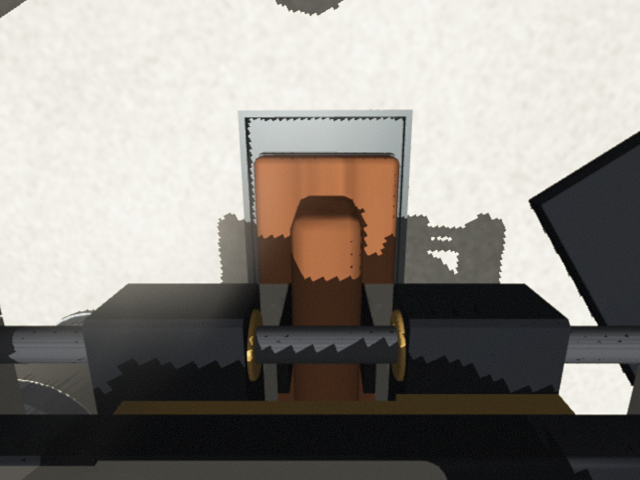

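```bash
python3 -m pendant '[[[0,1.5,0,0,0,0,0],[0,2,0,0,0,0,0],[0,1.4,0,0,0,0,0],[0,0.8,0,0,0,0,0],[0,0.3,0,0,0,0,0],[0,0,0,0,0,0,0],[0,0,0,0,0,0,0]]]'
python3 -m pendant '[[[0,0.15,0,0,0,0,0],[0,0.1,0,0,0,0,0],[0,0,0,0,0,0,0],[0,0,0,0,0,0,0]]]'
```

```text
clock: 24.52
tool_pos: [0.4998, -0.3553, 0.0457]
orientation: [-90.1, 0.0, 61.7]
force: [1.0, -0.1, -2.8]
opening: 0.0237
clock: 24.85
tool_pos: [0.4994, -0.3551, 0.0427]
orientation: [-90.0, -0.0, 61.7]
force: [0.2, 0.5, -1.9]
opening: 0.0237
```

```bash
python3 -m pendant '[[[0,0.1,0,0,0,0,0],[0,0.05,0,0,0,0,0],[0,0,0,0,0,0,0],[0,0,0,0,0,0,0]]]'
```

```text
clock: 25.18
tool_pos: [0.4995, -0.3552, 0.0413]
orientation: [-90.0, 0.0, 61.7]
force: [-0.4, 0.8, 2.6]
opening: 0.0237
```

Contact (force rose to about 4.5 N net). Release, then retreat.

```bash
python3 -m pendant '[[[0,-0.05,0,0,0,0,0.4],[0,0,0,0,0,0,0.6],[0,0,0,0,0,0,0.8],[0,0,0,0,0,0,1],[0,0,0,0,0,0,1],[0,0,0,0,0,0,1],[0,0,0,0,0,0,1],[0,0,0,0,0,0,1],[0,0,0,0,0,0,1],[0,0,0,0,0,0,1]]]'
python3 -m pendant '[[[0,0,0,0,0,0,1],[0,0,0,0,0,0,1],[0,0,0,0,0,0,1],[0,0,0,0,0,0,1]]]'
```

```text
clock: 26.02
tool_pos: [0.4993, -0.355, 0.0414]
orientation: [-90.0, -0.0, 61.7]
force: [0.0, 0.2, -0.7]
opening: 0.0843
clock: 26.35
tool_pos: [0.4993, -0.355, 0.0414]
orientation: [-90.0, -0.0, 61.7]
force: [-0.3, -1.1, -0.4]
opening: 0.0875
```

```bash
python3 -m pendant '[[[0,-1,0,0,0,0,1],[0,-2,0,0,0,0,1],[0,-3,0,0,0,0,1],[0,-4,0,0,0,0,1],[0,-4,0,0,0,0,1],[0,-4,0,0,0,0,1],[0,-2,0,0,0,0,1],[0,0,0,0,0,0,1],[0,0,0,0,0,0,1]]]'
python3 - <<'E'
from go import *
o=ctrl.get_obs();w=snapshot("wrist"); cv2.imwrite("pics/n_wrist.png",w["image"][:,:,::-1])
s=snapshot("side");cv2.imwrite("pics/n_side.png",s["image"][:,:,::-1])
b=silhouettes(w,"block"); bp=[box(.06,.12,0,.03),box(.024,.09,.03,.072)]
print("block",fit(bp,.004,[(w,b[0]["mask"].astype(float),o)],[.4995,-.355,-28]))
m=silhouettes(s,"panel")[0]["mask"].astype(float); print("panel",fit([box(.2,.22,0,.018)],.03,[(s,m,None)],[.5485,0,-2]))
m=silhouettes(s,"tray")[0]["mask"].astype(float); print("tray side",fit([box(.15,.3,0,.024)],0,[(s,m,None)],[.71,-.005,-1]))
print(o["force"])
E
```

```text
clock: 27.1
tool_pos: [0.4998, -0.3552, 0.244]
orientation: [-90.2, -0.0, 61.7]
force: [0.4, 0.9, -1.4]
opening: 0.0875
block (array([  0.49896497,  -0.35578408, -27.76983971]), np.float64(0.05531472578347574))
panel (array([ 0.54960388, -0.00116904, -1.07766005]), np.float64(0.019385932809452444))
tray side (array([ 0.71099219, -0.00527193, -1.12215252]), np.float64(0.34115385083417504))
[ 0.41747803  0.87703229 -1.37054748]
```

View pics/n_wrist.png

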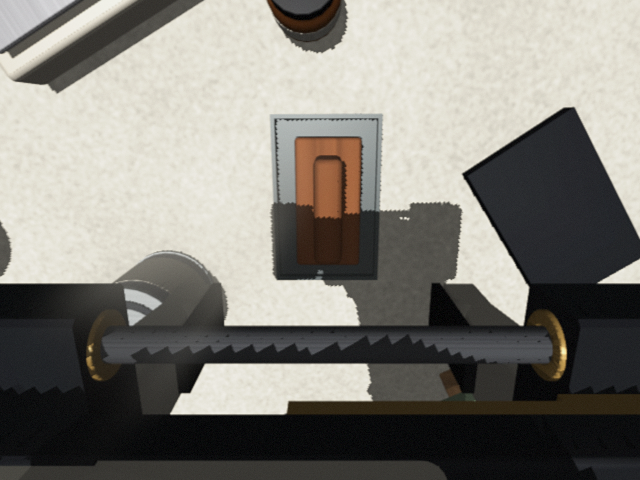

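View pics/n_side.png

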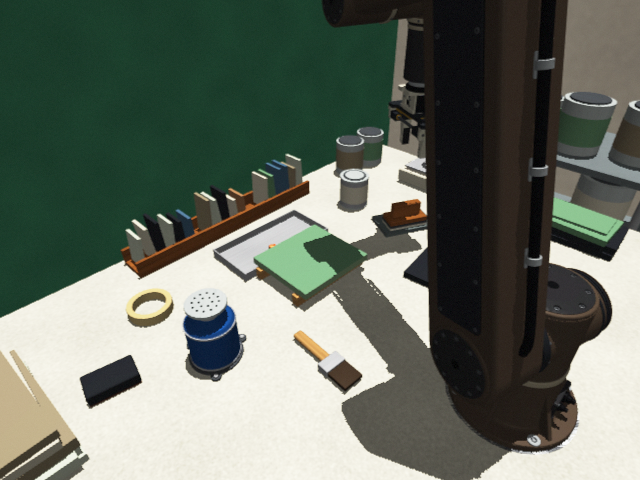

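```bash
python3 - <<'E'
import cv2,numpy as np
a=cv2.imread("pics/a_side.png");b=cv2.imread("pics/n_side.png")
x=cv2.resize(a[205:310,205:380],None,fx=4,fy=4,interpolation=0);y=cv2.resize(b[205:310,205:380],None,fx=4,fy=4,interpolation=0)
d=cv2.absdiff(a,b)[205:310,205:380]; cv2.imwrite("pics/diff.png",cv2.resize(d,None,fx=4,fy=4,interpolation=0))
def hsvgreen(i): 
    h=cv2.cvtColor(i,cv2.COLOR_BGR2HSV); return cv2.inRange(h,(45,50,40),(80,255,255))
for n,i in(("a",a),("b",b)):
    m=hsvgreen(i)[215:305,250:370]; c=max(cv2.findContours(m,0,2)[0],key=cv2.contourArea)[:,0]+[250,215]
    print(n,[c[f(c[:,k])].tolist() for f,k in((np.argmin,0),(np.argmax,0),(np.argmin,1),(np.argmax,1))],cv2.minAreaRect(c))
E
```

```text
a [[254, 257], [366, 258], [314, 224], [305, 298]] ((310.4230651855469, 257.38458251953125), (63.79052734375, 96.24049377441406), 56.3099365234375)
b [[254, 257], [367, 254], [314, 224], [304, 298]] ((310.617919921875, 257.42205810546875), (63.71172332763672, 97.84400939941406), 56.53462219238281)
```

View pics/diff.png

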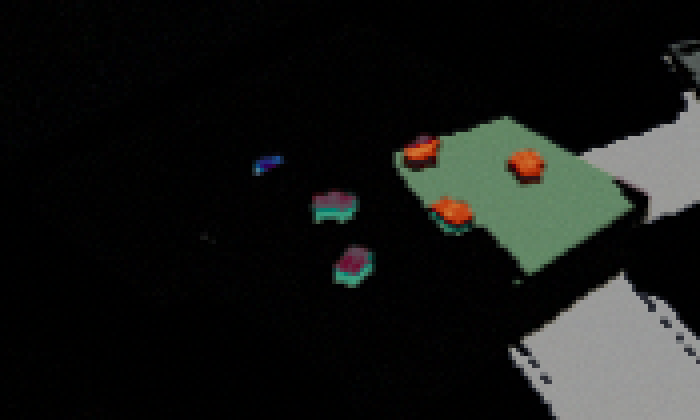

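```bash
python3 - <<'E'
from plant import ctrl
print(ctrl.close_job(), ctrl.get_obs()["clock"])
E
```

```text
the job is handed in; nothing more can be done
the job is handed in; nothing more can be done
```

The job is done and handed in, at about 27 s on the robot's clock against the 67 s limit. It gave no verdict.

- **Plunger can:** I gripped the block by its bar and pressed it felt down on the dish. The force rose sharply to about 21 N, past both the spring and the felt limits, so the dish was on its stop. The side picture then showed it back up.
- **Wiping:** Two strokes at about 6–8 N, with nothing but the block touching the panel. The top picture shows all five chips in the steel tray and the panel clear. Four lie tilted along the tray's near wall by the panel's edge, which I took to be leaning and did not check more closely.
- **Block back:** It lies felt down in the drip tray, within about 1 mm and 1° of the middle, and the gripper is open and clear above it.
- **Nothing shifted:** Comparing side pictures from before and after around the panel and tray, only the chips and shadows changed along their edges. I did not compare the bystanders pixel by pixel; by eye they look unmoved.
- **Disagreements:** Fits of the panel's pose differed by a few millimetres and about 1° between cameras and shots, which I put down to calibration and mask error. The last tray fit was poor (34% mismatch), so I relied on the picture comparison instead.

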